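# Raise the barrier arm and push the part sled home on the inspection slide

### The job

On the inspection slide, push the red-and-white counterweighted barrier arm up past its balance point so that it stays raised by itself. Then gently push the sled with its part along the bed, past the raised arm, until it sits fully home against the stop with the sensor head. Only push: never lift the sled off the bed or move it forward under the lowered arm, and leave the loose things around the slide where they are.

Things in the scene. Friction and masses are not known exactly. Their poses are not given: they have to be found in the camera images.
- station: fixed grey-green slide. Origin on the table under the bed's middle; x points away from the robot (yaw within 0.2 rad), y along the bed from the sled's starting end to the stop, z up. Bed top 35 mm above the table, 130 mm wide, y = -245 to +225 mm. Guide strips 10 mm high, 12 mm wide at x = -45 and +45 mm leave a 78 mm channel.
- stop_mid (a point): middle of the stop block's face (at station x 0, y +185 mm, z 75 mm), which the sled's front end must touch; the block carries the dark sensor window, is 90 mm wide and 110 mm high above the table
- pivot (a point): pivot of the barrier arm, at station x +130, y 0, z +75 mm, between two cheeks 93 mm high that span x = 112 to 148 mm and y = -28 to +28 mm
- barrier (a joint): turn of the barrier arm about its pivot (axis along station y), rad: 0 = lowered, across the bed, sloping up 0.45 rad above level towards the robot; grows as the tip rises; 1.30 = upper stop, 0.18 rad past upright. It balances near 0.55 rad: below that it falls back to 0, above it goes on by itself to the upper stop within about a second and stays. 1 to 2 N up at the tip bar starts it.
- bar_mid (a point): middle of the black round push bar at the arm's tip, 14 mm thick, 120 mm long, parallel to station y, 220 mm from the pivot. The arm behind it is a red and white strip 20 mm wide, 12 mm thick. Lowered, the bar is 171 mm above the table, over the bed's robot-side edge (station x = -68 mm), with free space below it.
- sled: loose aluminium sled in the channel, 74 mm (x) by 90 mm (y), 20 mm thick, about 0.6 kg, axes parallel to the station's; origin at the centre of its underside. Yellow plate 60 mm wide, 46 mm high upright at its rear (-y) end. Its brass and steel part rises 112 mm, too tall to pass under the lowered arm. Home: origin at station x 0, y +140, z +35 mm.
- sled_push (a point): middle of the rear (-y) face of the sled's yellow plate, 25 mm above the sled's underside: push here along the station's +y axis
- ring_gauge: plain steel ring gauge lying flat, 54 mm outside, 32 mm hole, 18 mm high; origin at the centre of its underside. Bystander: leave alone
- gauge_block: small bright steel block, 24 x 35 x 30 mm high; origin at the centre of its underside. Bystander: leave alone
- loupe: black eyepiece loupe standing up, 42 mm across, 36 mm high; origin at the centre of its underside. Bystander: leave alone
- vblock: dark V-block, 40 x 50 x 36 mm high; origin at the centre of its underside. Bystander: leave alone
- marker: green marker with a white cap, lying flat, 130 mm long, 15 mm thick; origin under its body. Bystander: leave alone
- cup: grey open cup, 64 mm across, 70 mm high; origin at the centre of its underside. Bystander: leave alone
- driver: screwdriver with an orange handle, lying flat; origin under it. Bystander: leave alone
Mind the look-alikes: they are no part of the job. There is more than one size of the sled; the job needs the smallest.

How it is judged (in metres and radians):
On the way, in this order (a step that is already met when the one before it is completed fails the run):
1. the barrier arm is raised to its upper stop (joint above 1.15 rad) (value of joint barrier above 1.15 rad), for 0.3 s.
2. the sled is home against the stop, within 5 mm (y of sled in the frame of station above 0.135 m and value of joint barrier above 1.15 rad), for 0.2 s.
At the end, for the whole second after the job is handed in: The barrier stays raised by itself (above 1.15 rad) and the sled rests flat in the channel (within 4 mm of the bed, 6 mm of the centre line), within 5 mm of touching the stop, at rest (all of step 2 and z of sled in the frame of station below 0.039 m and x of sled in the frame of station between -0.006 and 0.006 m and angle between sled's own z axis and vertical below 0.06 rad and linear speed of sled below 0.02 m/s).
It fails at once if the sled is lifted more than 12 mm off the bed or tipped beyond 0.25 rad (z of sled in the frame of station above 0.047 m or angle between sled's own z axis and vertical above 0.25 rad).
It fails at once if the sled is pushed more than 30 mm while the barrier is not raised (below 0.9 rad) (distance of sled from where it was at the start of the episode above 0.03 m and value of joint barrier below 0.9 rad).
It fails at once if the sled is shoved faster than 0.4 m/s (linear speed of sled above 0.4 m/s).
It fails at once if a bystander is moved more than 30 mm (distance of any of ring_gauge, gauge_block, loupe, vblock, marker, cup, driver from where it was at the start of the episode above 0.03 m).
It also fails if it takes over 48 s, if anything falls off the work surface, if the arm or the gripper's body presses on something with over 40 N, if the wrist force passes 120 N, or if a joint passes its speed limit or range.

### The arm

A 6-joint arm with a two-finger parallel gripper is mounted at the origin on the work surface. World frame = base frame: x ahead of the robot, y to its left, z up, the work surface at z = 0. Lengths are in mm, angles in rad, forces in N, time in s.
With the tool pointing down it reaches from about 300 to 775 mm from the base axis. Payload 14.6 kg.
Tool frame: the origin (TCP) lies midway between the tips of the shut fingers; the grasp point (between the pads) lies 19 mm behind it; y points along the fingers, z is the direction in which the jaws open and shut, and the axes are right-handed (so a half turn about y gives the same grasp; the last joint's range is limited). The gripper opens to 94 mm and grips with 3 to 60 N. Pads are 16 mm wide; open, the fingers measure 119 mm over their backs; the gripper's body (75 mm by 177 mm) begins 78 mm behind the grasp point.
Start: joints at [-0.067, 0.3, 1.521, -0, 1.321, -0.067], TCP at [549.99, -0.002, 205.446] pointing down, gripper open.
Joint ranges: [-3.03, 3.03], [-0.79, 2.21], [0.23, 2.52], [-1.04, 4.18], [0, 3.07], [-2.55, 2.55]. Speed limits (rad/s): [2.22, 2.22, 2.57, 3.14, 3.14, 3.14].

### API

Orientations are given as [roll, pitch, yaw] about the fixed x, y, z axes, in that order (R = Rz(yaw) Ry(pitch) Rx(roll)).
In Python, from cell import manip gives the robot as it stands.
- The arm moves only by the tool play_rows, never from a script. Its argument "series" is a list of rows, each a list of 3 entries, a list of its own where there are three numbers: the shift along the tool's x, y, z in m, then the turn about the tool's y in rad, then the closure, from 0 (fully open) to 1 (shut). In form: [[[dx, dy, dz], twist, grip], ...]. A call has 1 to 20 rows; each row is the pose to reach, as a shift and turn from the pose measured when the call began, along the tool's axes at that moment; what a row does not reach only later rows make up. A row lasts 1/10 s, in which the tool goes at most 50 mm and 8.59 degrees, less where a joint would pass 70% of its speed; a pose out of reach is approached as far as the arm can. A call with a gripper value outside its range is refused whole. The fingers move at their own pace and stop on an object; "squeeze" is the grip in N (left out, the last holds). Time passes only in rows, so rows that repeat a pose let the fingers close. It gives the time, the measured TCP pose, the force and the opening at its end, in the units of the state.
- manip.read_state(): the state, without advancing time (a new reading comes with each control period).
- manip.camera(name): name is "scene" or "side" or "wrist"; returns the picture (384x512x3 uint8, red, green, blue); there is no depth.
- manip.camera_params(name): a dict with "K" (3x3 intrinsics, pixels), "rvec" (rotation vector, rad) and "tvec" (3), from world to camera coordinates, as OpenCV has them. Camera axes: x right, y down, z forward; pixel columns grow to the right and rows downward; lengths in mm; the calibration is good to about 2 mm. A picture is of the moment at which its call begins: read the wrist's pose just before it. camera_params takes no time and is no camera call; for the wrist camera it gives the pose at the moment of the call.
- manip.sign_off(): hands the job in, once; it reports no verdict.
The state is a dict: "clock": time; "joints": joint angles; "qd": joint speeds; "effort": joint torques, N m; "eef_pos": TCP position; "eef_rot": TCP orientation; "wrist_force": force on the tool from outside, world axes, zero at the start; "moment": the same for the moment, N m; "finger_gap": finger opening in mm.
Only numpy, scipy, OpenCV 4.12 (cv2) and the standard library are available. Lean on these libraries where they do the work, as an engineer would, in place of code of your own. Each camera call takes 0.05 s, during which the arm holds its last target. There are 200 camera calls.

## Working session

There is one attempt and no reset: what is moved stays moved. The work goes in short steps, Python scripts to look and compute and a tool call to move; the robot and the scene stay as the last step left them, time stands still between calls to the robot, and variables do not carry over. Pictures are saved under pics/ and viewed, about 8 in all and at most 12, crops included, and the job is handed in when it is done.

Besides the shell and the picture viewer there is one more tool, called after "Request:" as name([rows], argument=value, ...), one row to a line, values as JSON. play_rows: Moves the arm, as the interface text tells. Its arguments: {"type":"object","properties":{"series":{"type":"array","items":{"type":"array"}},"squeeze":{"type":"number"}},"required":["series"]}

```bash
mkdir -p pics; python3 - <<'E'
from cell import manip
import cv2
for n in ["scene","side"]:
    im=manip.camera(n); cv2.imwrite(f"pics/{n}0.png",cv2.resize(im[:,:,::-1],(800,600),interpolation=cv2.INTER_CUBIC))
    p=manip.camera_params(n); print(n,p)
print(manip.read_state())
E
ls
```

```text
scene {'K': array([[434.38247494,   0.        , 248.2671412 ],
       [  0.        , 434.38247494, 191.37772042],
       [  0.        ,   0.        ,   1.        ]]), 'rvec': array([ 1.73059159,  1.67341413, -0.7763791 ]), 'tvec': array([ -27.72716061, -264.52901131, 1857.91956102])}
side {'K': array([[440.81586878,   0.        , 254.69724833],
       [  0.        , 440.81586878, 190.6900625 ],
       [  0.        ,   0.        ,   1.        ]]), 'rvec': array([ 0.30118217, -2.63076252,  1.4327862 ]), 'tvec': array([ 558.37031112,  157.11841995, 1256.30364487])}
{'clock': 0.1, 'joints': array([-6.66014284e-02,  3.00441187e-01,  1.52147820e+00,  1.60404046e-05,
        1.32068480e+00, -6.66005257e-02]), 'qd': array([ 1.00513648e-03,  6.44469752e-05, -1.51575217e-03,  3.62431041e-04,
        9.09644116e-04, -1.73687488e-03]), 'effort': array([ 1.84928511e-03, -5.32644153e+01, -3.53284299e+01,  7.10431044e-02,
        2.34944851e-02, -7.30603051e-05]), 'eef_pos': array([5.49784963e+02, 1.48393025e-02, 2.04946254e+02]), 'eef_rot': array([-1.57180459e+00,  8.28218519e-05, -1.57080125e+00]), 'wrist_force': array([-0.1437868 , -0.15450327, -0.35529429]), 'moment': array([-0.02849496, -0.02278633,  0.00893763]), 'finger_gap': 94.2876734870833}
pics
```

View pics/scene0.png

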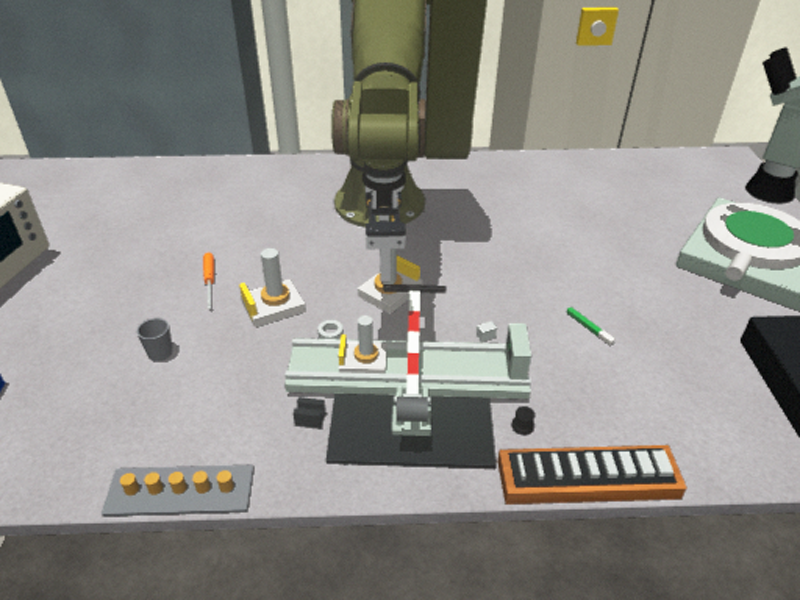

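View pics/side0.png

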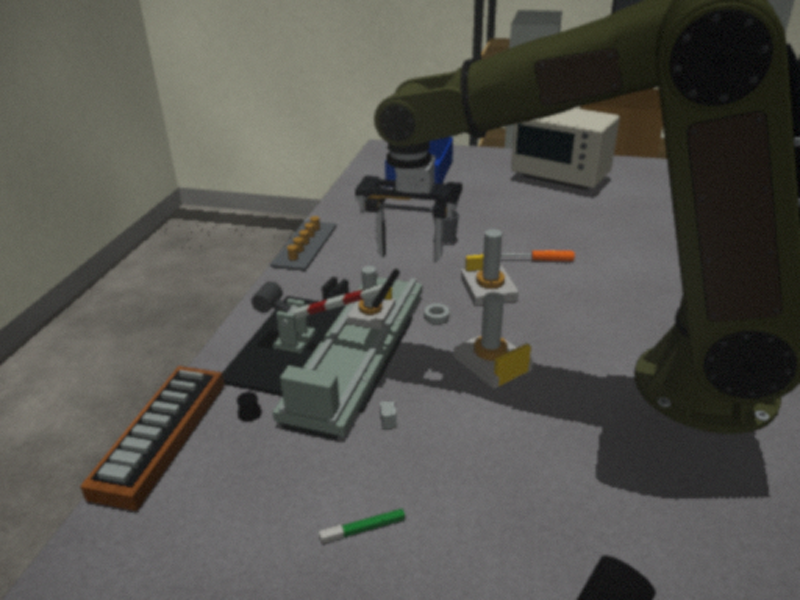

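The scene view shows the slide at about (285–530, 325–440). There are three sled-like objects: one in the channel at (362,350), one on the table at (272,295) and one at (385,285). The channel one fits the description, being smallest and sitting in the station. I'll confirm that in a crop.

```bash
python3 - <<'E'
from cell import manip
import cv2
im=manip.camera("scene"); c=im[170:300,175:348,::-1]
cv2.imwrite("pics/c1.png",cv2.resize(c,None,fx=4.6,fy=4.6,interpolation=cv2.INTER_CUBIC))
im=manip.camera("side"); c=im[165:285,150:310,::-1]
cv2.imwrite("pics/c2.png",cv2.resize(c,None,fx=5,fy=5,interpolation=cv2.INTER_CUBIC))
E
```

```text
(no output)
```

View pics/c1.png

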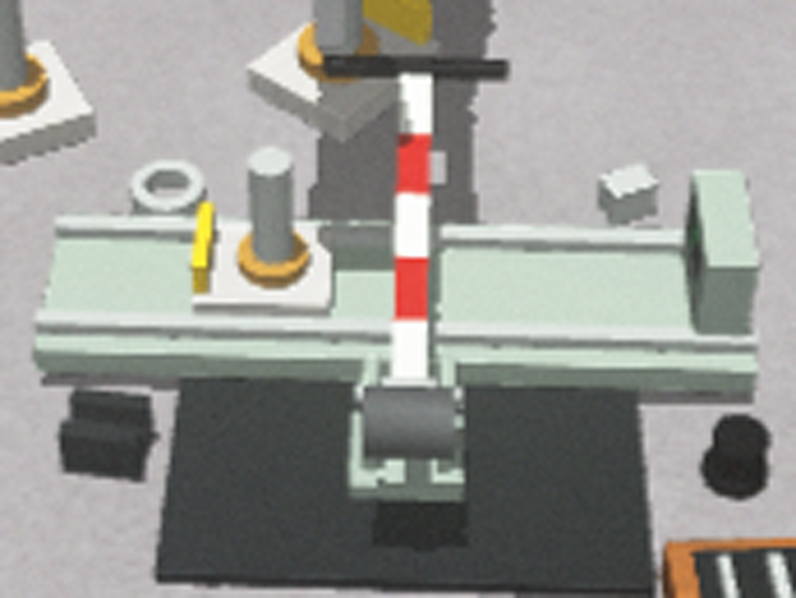

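View pics/c2.png

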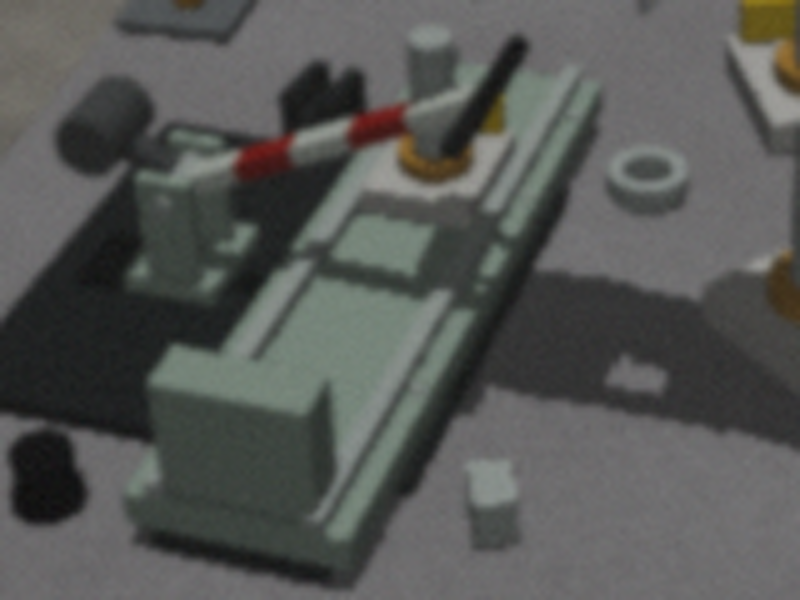

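The sled at crop (265,270) sits in the channel and is clearly smaller than the two on the table, so it is the target. Next I fit the station pose from points in both crops.

```bash
cat > h.py <<'E'
from cell import manip
import cv2, numpy as np
from scipy.optimize import least_squares
def proj(n,P):
    p=manip.camera_params(n)
    return cv2.projectPoints(np.array(P,float).reshape(-1,1,3),p["rvec"],p["tvec"],p["K"],None)[0].reshape(-1,2)
def st(s,P):
    c,sn=np.cos(s[2]),np.sin(s[2]); P=np.array(P,float).reshape(-1,3)
    return np.c_[s[0]+c*P[:,0]-sn*P[:,1], s[1]+sn*P[:,0]+c*P[:,1], P[:,2]]
E
python3 - <<'E'
from h import *
A=[((-68,-60,171),(325,66)),((-68,60,171),(508,69)),((-45,185,110),(694,171)),((45,185,110),(705,266)),((51,-245,45),(38,324)),((51,225,45),(757,346)),((-51,-245,45),(57,217)),((65,-245,35),(36,349)),((65,225,35),(757,370))]
B=[((-68,-60,171),(520,42)),((-68,60,171),(448,148)),((45,185,110),(175,345)),((-45,185,110),(330,378)),((-65,225,35),(352,540)),((65,225,35),(128,497))]
PA=[a[0] for a in A];uA=np.array([a[1] for a in A])/4.6+[175,170]
PB=[a[0] for a in B];uB=np.array([a[1] for a in B])/5+[150,165]
f=lambda s:np.r_[proj("scene",st(s,PA))-uA,proj("side",st(s,PB))-uB].ravel()
r=least_squares(f,[650,0,0],loss="soft_l1",x_scale=[10,10,.05])
print(r.x); print(f(r.x).reshape(-1,2).round(1))
s=r.x; np.save("s.npy",s)
v=np.array([[195,298],[330,303]])/4.6+[175,170]
g=lambda q:(proj("scene",st(s,[(q[0]+37,q[1]-45,55),(q[0]+37,q[1]+45,55)]))-v).ravel()
q=least_squares(g,[0,-100]);print("sled",q.x,q.fun)
y=q.x[1]
for n,P in dict(bar=(-68,0,171),push=(0,y-45,60),pushend=(0,95,60),home=(0,140,35),stop=(0,185,75)).items(): print(n,st(s,[P]).round(1))
# bystanders (800px coords of scene)
import cv2
p=manip.camera_params("scene");R=cv2.Rodrigues(p["rvec"])[0];C=-R.T@p["tvec"]
for n,(u,w) in dict(ring=(330,328),block=(487,337),loupe=(523,430),vblock=(309,420),bigsled=(375,300),bigsled2=(275,315),cup=(157,357)).items():
    d=R.T@np.linalg.inv(p["K"])@[u*.64,w*.64,1];print(n,(C-d*C[2]/d[2]).round())
E
```

```text
[ 6.47411878e+02  5.62027892e+01 -6.46234449e-02]
[[-0.2 -0.5]
 [-0.1 -0.4]
 [-0.3 -1.5]
 [ 0.6 -1.3]
 [-0.6 -0.1]
 [ 0.4 -1.4]
 [ 0.  -0.4]
 [-0.5  0.1]
 [ 0.6 -0.9]
 [-0.8 -0.2]
 [ 0.2  0.4]
 [-0.9 -0.5]
 [ 0.2 -1.1]
 [-0.7  0.2]
 [-1.9 -0.8]]
sled [ -1.45232863 -97.24463959] [-0.27525259  0.20668811  0.27472829 -0.22589404]
bar [[579.6  60.6 171. ]]
push [[638.2 -85.7  60. ]]
pushend [[653.5 151.   60. ]]
home [[656.5 195.9  35. ]]
stop [[659.4 240.8  75. ]]
ring [ 502. -114.    0.]
block [542. 222.   0.]
loupe [794. 252.   0.]
vblock [ 756. -146.    0.]
bigsled [412. -15.   0.]
bigsled2 [ 456. -238.    0.]
cup [ 578. -470.    0.]
```

Request:
play_rows([
  [[-0.02,0,-0.02],0,1],
  [[-0.04,0,-0.02],0,1],
  [[-0.06,0,-0.02],0,1],
  [[-0.06,0,-0.02],0,1],
  [[-0.06,0,-0.02],0,1],
  [[-0.06,0,-0.02],0,1],
  [[-0.06,0,-0.02],0.03,1],
  [[-0.06,0,-0.02],0.065,1],
  [[-0.06,0.02,-0.02],0.065,1],
  [[-0.06,0.04,-0.02],0.065,1],
  [[-0.06,0.06,-0.02],0.065,1],
  [[-0.06,0.06,-0.02],0.065,1],
  [[-0.06,0.06,-0.02],0.065,1],
], squeeze=10)

```text
clock: 1.5
eef_pos: [530.0, 59.5, 145.6]
eef_rot: [-1.572, -0.0, -1.636]
wrist_force: [0.3, 0.8, 0.7]
finger_gap: 0.2
```

```bash
python3 - <<'E'
from h import *
im=manip.camera("side"); c=im[100:270,150:350,::-1]
cv2.imwrite("pics/c3.png",cv2.resize(c,None,fx=3.5,fy=3.5,interpolation=cv2.INTER_CUBIC))
E
```

```text
(no output)
```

View pics/c3.png

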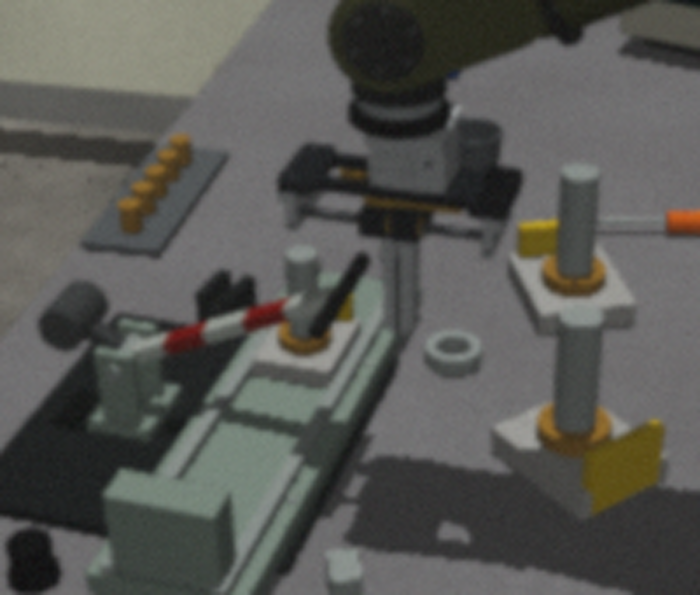

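The fingers are shut beside the bar on the robot side, at crop (400,280), with the bar at (340,295) still free. Next I push it away along its arc.

Request:
play_rows([
  [[0,0,0.012],0,1],
  [[0,0,0.024],0,1],
  [[0,-0.003,0.031],0,1],
  [[0,-0.015,0.037],0,1],
  [[0,-0.026,0.044],0,1],
  [[0,-0.037,0.052],0,1],
  [[0,-0.047,0.06],0,1],
  [[0,-0.057,0.069],0,1],
  [[0,-0.067,0.078],0,1],
  [[0,-0.076,0.088],0,1],
  [[0,-0.085,0.098],0,1],
  [[0,-0.093,0.109],0,1],
  [[0,-0.1,0.119],0,1],
  [[0,-0.106,0.13],0,1],
  [[0,-0.106,0.13],0,1],
  [[0,-0.106,0.12],0,1],
  [[0,-0.106,0.11],0,1],
])

```text
clock: 3.25
eef_pos: [639.3, 52.4, 252.2]
eef_rot: [-1.571, 0.0, -1.636]
wrist_force: [0.1, 0.3, 0.2]
finger_gap: 0.6
```

```bash
python3 - <<'E'
from h import *
im=manip.camera("side"); c=im[60:270,120:350,::-1]
cv2.imwrite("pics/c4.png",cv2.resize(c,None,fx=2.8,fy=2.8,interpolation=cv2.INTER_CUBIC))
E
```

```text
(no output)
```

View pics/c4.png

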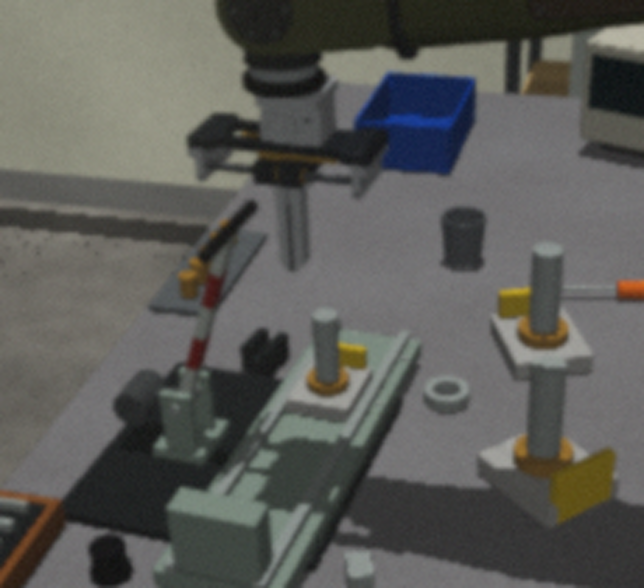

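The arm now stands upright, leaning away from the robot past vertical. I move behind the sled and descend.

Request:
play_rows([
  [[0.03,0,0.008],0,1],
  [[0.06,0,0.008],0,1],
  [[0.09,0,0.008],0,1],
  [[0.12,0,0.008],0,1],
  [[0.15,0,0.008],0,1],
  [[0.17,0,0.008],0,1],
  [[0.17,0.02,0.008],0,1],
  [[0.17,0.05,0.008],0,1],
  [[0.17,0.08,0.008],0,1],
  [[0.17,0.11,0.008],0,1],
  [[0.17,0.14,0.008],0,1],
  [[0.17,0.165,0.008],0,1],
  [[0.17,0.182,0.008],0,1],
  [[0.17,0.194,0.008],0,1],
  [[0.17,0.194,0.008],0,1],
  [[0.17,0.194,0.008],0,1],
])

```text
clock: 4.9
eef_pos: [635.7, -117.6, 59.5]
eef_rot: [-1.569, -0.0, -1.636]
wrist_force: [-0.5, -0.0, 1.2]
finger_gap: 0.3
```

```bash
python3 - <<'E'
from h import *
s=np.load("s.npy");p=manip.read_state()["eef_pos"]
c,n=np.cos(s[2]),np.sin(s[2]);d=p[:2]-s[:2];print("tcp st",c*d[0]+n*d[1],-n*d[0]+c*d[1],p[2])
im=manip.camera("scene"); a=im[140:300,175:348,::-1]
cv2.imwrite("pics/c5.png",cv2.resize(a,None,fx=3.7,fy=3.7,interpolation=cv2.INTER_CUBIC))
for j in (1.15,1.30): print(proj("scene",st(s,[(130-220*np.cos(.45+j),q,75+220*np.sin(.45+j)) for q in(-60,60)]))*1-[175,140])
E
```

```text
tcp st -0.47487349783794386 -174.23730421953664 59.473456464022384
[[ 67.13885409  57.50619553]
 [115.830437    58.46372103]]
[[ 66.5767538   67.49594105]
 [116.32564986  68.50332747]]
```

View pics/c5.png

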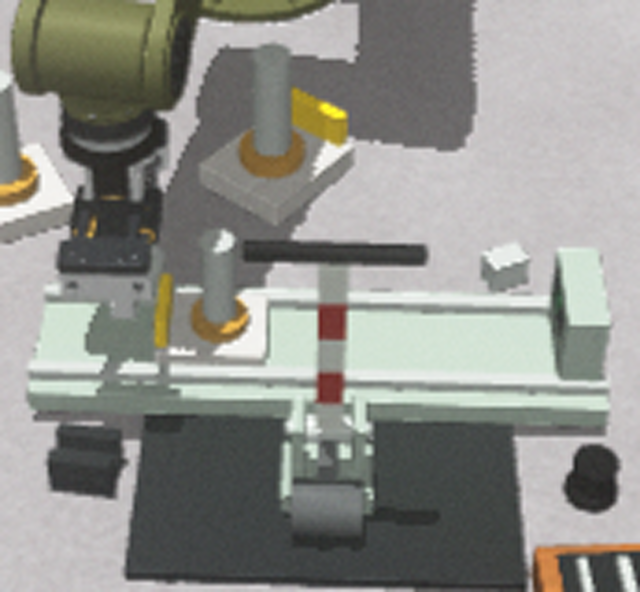

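The bar is at crop row 252, which matches the 1.30 rad prediction, so the arm is raised at its upper stop. The fingers are behind the yellow plate, so I push.

Request:
play_rows([
  [[-0.008,0,0],0,1],
  [[-0.014,0,0],0,1],
  [[-0.018,0,0],0,1],
  [[-0.022,0,0],0,1],
  [[-0.026,0,0],0,1],
  [[-0.03,0,0],0,1],
  [[-0.036,0,0],0,1],
  [[-0.043,0,0],0,1],
  [[-0.05,0,0],0,1],
  [[-0.058,0,0],0,1],
  [[-0.066,0,0],0,1],
  [[-0.074,0,0],0,1],
  [[-0.082,0,0],0,1],
  [[-0.09,0,0],0,1],
  [[-0.098,0,0],0,1],
  [[-0.106,0,0],0,1],
  [[-0.114,0,0],0,1],
  [[-0.12,0,0],0,1],
  [[-0.12,0,0],0,1],
])

```text
clock: 6.85
eef_pos: [643.9, 2.6, 60.3]
eef_rot: [-1.568, -0.0, -1.636]
wrist_force: [-0.6, 0.8, 0.2]
finger_gap: 0.4
```

```bash
cat >> h.py <<'E'
def tcp():
    s=np.load("s.npy");r=manip.read_state();p=r["eef_pos"]
    c,n=np.cos(s[2]),np.sin(s[2]);d=p[:2]-s[:2];print("tcp st",c*d[0]+n*d[1],-n*d[0]+c*d[1],p[2],r["wrist_force"])
E
python3 - <<'E'
from h import *
tcp()
im=manip.camera("scene"); a=im[140:300,175:348,::-1]
cv2.imwrite("pics/c6.png",cv2.resize(a,None,fx=3.7,fy=3.7,interpolation=cv2.INTER_CUBIC))
E
```

```text
tcp st -0.022909802981191607 -53.683083971819066 60.2502833272358 [-0.61034887  0.83579028  0.2162944 ]
```

View pics/c6.png

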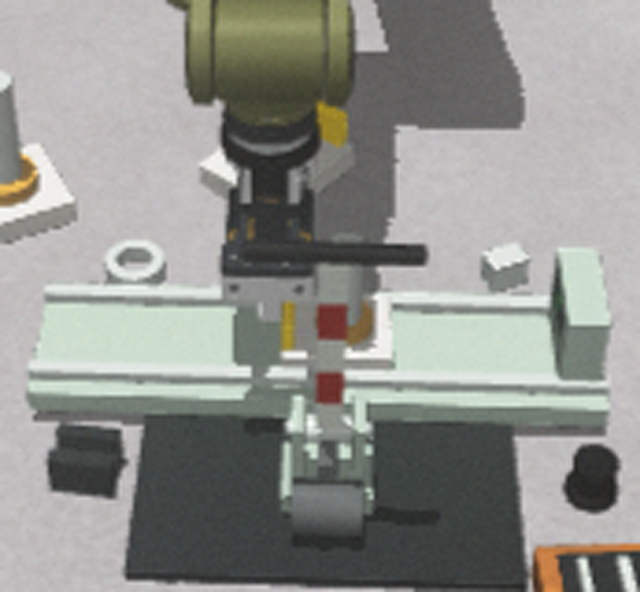

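The sled is travelling straight with its front edge at crop (392,360), and the arm is still up. I continue.

Request:
play_rows([
  [[-0.005,0,0],0,1],
  [[-0.012,0,0],0,1],
  [[-0.02,0,0],0,1],
  [[-0.028,0,0],0,1],
  [[-0.036,0,0],0,1],
  [[-0.044,0,0],0,1],
  [[-0.052,0,0],0,1],
  [[-0.06,0,0],0,1],
  [[-0.068,0,0],0,1],
  [[-0.076,0,0],0,1],
  [[-0.084,0,0],0,1],
  [[-0.092,0,0],0,1],
  [[-0.1,0,0],0,1],
  [[-0.107,0,0],0,1],
  [[-0.113,0,0],0,1],
  [[-0.119,0,0],0,1],
  [[-0.124,0,0],0,1],
  [[-0.128,0,0],0,1],
  [[-0.131,0,0],0,1],
])

```text
clock: 8.8
eef_pos: [652.2, 133.5, 59.9]
eef_rot: [-1.569, 0.0, -1.636]
wrist_force: [-0.7, -3.2, -1.4]
finger_gap: 0.4
```

Request:
play_rows([
  [[-0.002,0,0],0,1],
  [[-0.004,0,0],0,1],
  [[-0.006,0,0],0,1],
  [[-0.008,0,0],0,1],
  [[-0.008,0,0],0,1],
])

```text
clock: 9.3
eef_pos: [652.1, 137.3, 60.0]
eef_rot: [-1.571, -0.006, -1.637]
wrist_force: [-9.8, -27.8, 6.3]
finger_gap: 0.5
```

```bash
python3 -c "
from h import *
tcp()"
```

```text
tcp st -0.5740960368953685 81.24793008413228 60.01166325884988 [ -9.82843419 -27.84029526   6.25112716]
```

The force rose to 28 N, so the sled is probably against the stop. I back off and check.

Request:
play_rows([
  [[0.004,0,0],0,1],
  [[0.015,0,0],0,1],
  [[0.03,0,0],0,1],
  [[0.06,0,0],0,1],
  [[0.09,0,0],0,1],
  [[0.09,0,0],0,1],
])

```text
clock: 9.9
eef_pos: [646.0, 43.9, 60.8]
eef_rot: [-1.571, -0.006, -1.64]
wrist_force: [-0.8, 0.4, -0.6]
finger_gap: 0.3
```

```bash
python3 - <<'E'
from h import *
tcp();s=np.load("s.npy")
im=manip.camera("scene"); a=im[170:270,235:348,::-1]
cv2.imwrite("pics/c7.png",cv2.resize(a,None,fx=6,fy=6,interpolation=cv2.INTER_CUBIC))
print((proj("scene",st(s,[(37,95,55),(37,185,55),(-37,95,55),(45,185,110),(45,185,45)]))-[235,170])*6)
E
```

```text
tcp st -0.57315556296974 -12.379294979092846 60.76964430316115 [-0.8357365   0.37431425 -0.57975728]
[[367.07849623 402.43062531]
 [548.28449264 406.4004023 ]
 [359.64991098 299.04152869]
 [563.12039536 339.34272324]
 [547.67210315 432.02234915]]
```

View pics/c7.png

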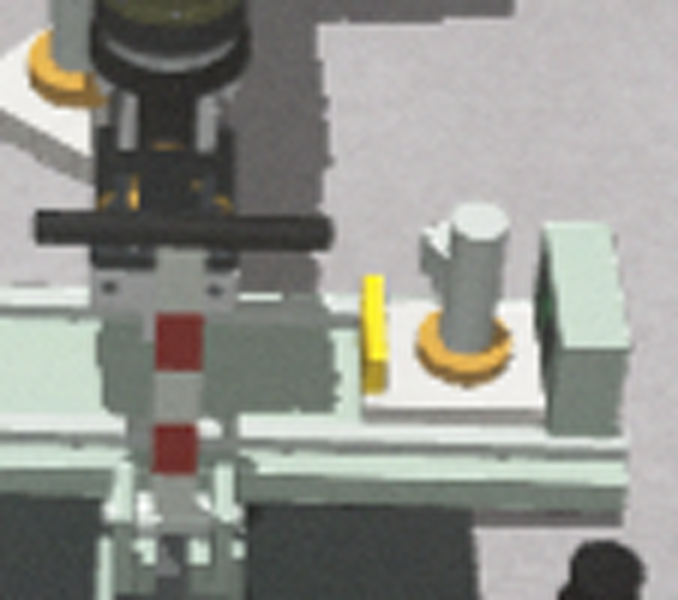

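The sled is adjacent to the stop. I take one enlarged crop to check for a gap.

```bash
python3 - <<'E'
from h import *
I=np.mean([manip.camera("scene").astype(float) for _ in range(6)],0).astype(np.uint8)
a=cv2.resize(I[200:248,290:345,::-1],None,fx=12,fy=12,interpolation=cv2.INTER_CUBIC)
cv2.imwrite("pics/c8.png",a)
s=np.load("s.npy")
print((proj("scene",st(s,[(37,185,55),(37,180,55),(-37,185,55),(37,185,35),(37,180,35)]))-[290,200])*12)
print(I[228:240,318:332].tolist()[2::3])
E
```

```text
[[436.56898527 452.80080459]
 [416.4015423  452.3589856 ]
 [406.59222531 245.34336931]
 [427.44656664 507.96287246]
 [407.47916948 507.52008008]]
[[[165, 128, 68], [164, 152, 136], [238, 237, 234], [238, 237, 234], [239, 238, 235], [240, 238, 235], [230, 229, 225], [80, 85, 79], [73, 76, 70], [96, 103, 95], [112, 121, 111], [121, 130, 120], [118, 127, 118], [120, 128, 119]], [[238, 237, 234], [239, 238, 235], [239, 238, 236], [240, 238, 235], [240, 239, 236], [239, 239, 236], [231, 230, 227], [133, 136, 129], [92, 97, 89], [97, 104, 96], [116, 126, 117], [117, 126, 118], [120, 128, 119], [117, 126, 118]], [[238, 237, 234], [238, 237, 234], [238, 237, 234], [238, 237, 234], [238, 236, 234], [238, 238, 234], [240, 239, 236], [233, 233, 230], [96, 102, 95], [114, 122, 114], [117, 127, 118], [117, 126, 116], [118, 127, 117], [115, 125, 116]], [[145, 144, 140], [147, 146, 141], [146, 146, 142], [148, 146, 143], [149, 148, 143], [150, 148, 143], [152, 150, 145], [148, 146, 140], [96, 102, 95], [114, 122, 113], [117, 126, 117], [115, 126, 116], [115, 126, 117], [115, 126, 117]]]
```

View pics/c8.png

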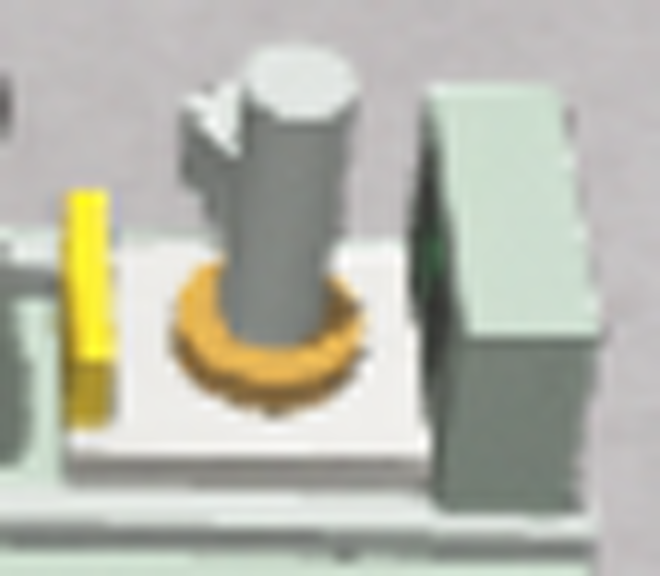

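There is no visible gap: the sled corner at (431,455) meets the stop face edge, and the sensor shows green. I re-push gently once to confirm firm contact.

Request:
play_rows([
  [[-0.02,0,0],0,1],
  [[-0.04,0,0],0,1],
  [[-0.06,0,0],0,1],
  [[-0.075,0,0],0,1],
  [[-0.083,0,0],0,1],
  [[-0.088,0,0],0,1],
  [[-0.091,0,0],0,1],
  [[-0.091,0,0],0,1],
])

```text
clock: 11.05
eef_pos: [651.8, 137.1, 59.9]
eef_rot: [-1.573, -0.009, -1.637]
wrist_force: [-4.6, -9.7, 2.3]
finger_gap: 0.6
```

Request:
play_rows([
  [[-0.001,0,0],0,1],
  [[-0.003,0,0],0,1],
  [[-0.005,0,0],0,1],
  [[-0.005,0,0],0,1],
])

```text
clock: 11.45
eef_pos: [651.8, 137.2, 60.0]
eef_rot: [-1.575, -0.016, -1.639]
wrist_force: [-8.3, -28.3, 8.1]
finger_gap: 0.4
```

```bash
python3 -c "
from h import *
tcp()"
```

```text
tcp st -0.8053127205378514 81.14048070146269 60.035264758201535 [ -8.28531817 -28.29738234   8.05752241]
```

The force rose from 10 to 28 N with no further travel, at the same place as before, so this is hard contact with the stop. I retreat, check and hand in.

Request:
play_rows([
  [[0.004,0,0],0,1],
  [[0.015,0,0],0,1],
  [[0.03,0,0],0,1],
  [[0.05,0,0],0,1],
  [[0.05,0,0],0,1],
  [[0.05,0,0],0,1],
])

```text
clock: 12.05
eef_pos: [648.5, 86.6, 60.9]
eef_rot: [-1.574, -0.015, -1.64]
wrist_force: [0.3, 0.6, -0.0]
finger_gap: 0.1
```

```bash
python3 - <<'E'
from h import *
tcp()
im=manip.camera("scene")[:,:,::-1]
cv2.imwrite("pics/c9.png",cv2.resize(im[150:300,60:400],(793,350),interpolation=cv2.INTER_CUBIC))
E
```

```text
tcp st -0.8880463419193247 30.35921649368421 60.94586885617129 [ 0.3365576   0.60446729 -0.04481924]
```

View pics/c9.png

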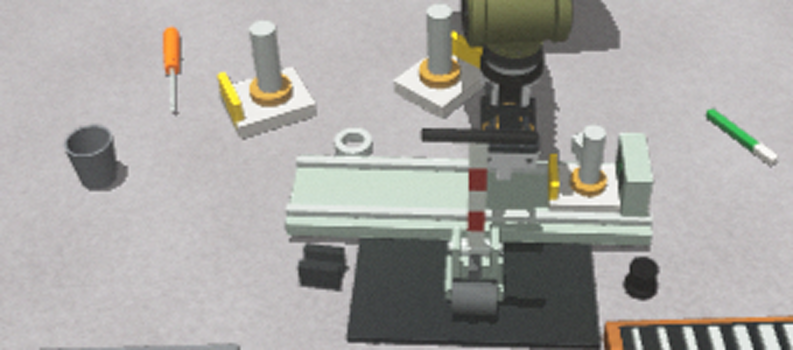

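The sled is home at (585,190), the arm is still raised with its bar at (480,135), and the bystanders look undisturbed.

```bash
python3 -c "
from cell import manip
print(manip.sign_off())"
```

```text
the job is handed in; nothing more can be done
None
```

I raised the barrier arm past its balance point with the shut fingers, then pushed the smallest sled, the one in the channel, along the bed until it met the stop. I backed off and handed the job in after about 12 s of the 48 s allowed.

- **Barrier:** after I let go, the bar sat where I predicted it for 1.30 rad (upper stop), and it was still raised in the last picture.
- **Sled against the stop:** two separate pushes ended within 0.1 mm of each other. On the second, the force rose from 10 to 28 N with no further travel. The enlarged crop shows no visible gap and the sled lying flat.
- **One disagreement:** the final tool position, taken with an assumed 8 mm finger half-width, puts the sled's centre at about y = 134 mm. Home is 140 mm and the limit is 135 mm. I put this down to the guessed finger width and 1–2 mm of error in the station fit, because the firm contact and the picture both point to the sled being home.
- **Bystanders:** the ring, gauge block, loupe, V-block, marker, cup and driver looked undisturbed in the pictures; I did not measure their positions again. The gauge block is partly hidden behind the sled's part in the last one.

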